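Crank the board holder's jaw to the index clip

TASK

The jaw of the circuit-board holder has to be set for the next board: fit the loose crank fully down on the holder's square drive post, then crank it until the pointer on the moving jaw lines up with the fin of the index clip on the scale. Leave the crank seated on the post, and leave the other things on the bench where they are.

Things in the scene. Friction and masses are not known exactly. Their poses are not given: they have to be found in the camera images.
- hub (a point): Centre of the hub of a loose dark steel crank (0.28 kg) that stands on its hub, knob up. The hub is a block 36 x 36 x 36 mm. z up, x along the arm to the knob; the hub faces across y are free to grip. The arm, 16 mm wide and 8 thick, is flush with the hub's top. Underside: square socket 20 mm wide, sides parallel to x and y, 28 deep, mouth chamfered 2 mm.
- knob (a point): Middle of the crank's black cylindrical knob, 20 mm diameter, 44 mm tall, 65 mm along the crank's x from the hub's axis and 41 mm above the hub's centre. It spans 37 to 81 mm above the hub's underside (arm's top: 36 mm). It spins freely on its pin, so a gripper holding it need not turn while it goes round.
- post (a point): Centre of the top of the holder's steel square drive post, 90 mm above the bench: 18 mm square (top 4 mm: 14 mm), 24 mm tall, on a round shoulder of 44 mm diameter and 6 mm thick. z up, x and y parallel to its faces, turning with it. The crank fits in any of four quarter turns; seated, its hub rests on the shoulder, hub centre 6 mm below this point.
- holder: Grey board holder, fixed; origin on the bench under the post's axis. Base 130 x 370 mm, 70 mm of it to +y of the origin; gearbox 90 x 85 mm around the post, top 60 mm high. The jaw slides along the holder's y, away from the post to -y; the fixed jaw (78 mm high) is 285 mm to -y. The scale lies along the +x side, ticks each 5 mm.
- jaw (a joint): Travel of the moving jaw (aluminium, 120 x 24 mm, top 73 mm high), m, growing away from the post (range -0.002 to 0.060). Turning the post clockwise seen from above moves it away from the post, 18 mm a turn; counter-clockwise brings it back. Turning takes about 0.1 N m; the screw stays where it is left.
- pointer (a point): Tip of the thin (3 mm wide) steel pointer that sticks out of the moving jaw to the holder's +x, over the scale. Moves with the jaw. Axes as the holder's.
- index (a point): Tip of the 3 mm wide fin of the index clip, a dark steel block 16 x 18 x 30 mm with a round screw head, fixed on the scale's outer edge, at the start 13 to 38 mm farther from the post than the pointer. Axes as the holder's: pointer and fin line up when their y in this frame is equal, tip to tip with a 4 mm gap in x.
- breadboard: White breadboard 55 x 165 x 9 mm with chips, bystander; origin at the centre of its underside.
- battery: Block battery 26 x 17 x 46 mm standing upright, bystander; origin at the centre of its underside.
- driver: Screwdriver 170 mm long lying on the bench, bystander; x along it.
- dish: Grey open parts dish 90 x 120 x 35 mm, bystander; origin at the centre of its underside.
Not all that is in view belongs to the job. Leave any orange or yellow look-alike of the part that bears hub alone.

How it is judged (in metres and radians):
On the way:
1. the crank is fully down on the square post (horizontal distance between hub and post below 0.004 m and z of hub in the frame of post below -0.003 m and angle between hub's own z axis and vertical below 0.12 rad), for 0.2 s.
At the end, for the whole second after the job is handed in: The jaw's pointer is within 2.5 mm (half a tick) of the index clip's fin along the scale, and the crank is still seated on the post (hub axis within 4 mm of the post's, hub within 3 mm of resting on the shoulder, tilted less than 0.12 rad) (all of step 1 and y of pointer in the frame of index between -0.0025 and 0.0025 m); the robot touches nothing.
It fails at once if a bystander (breadboard, battery, screwdriver, dish) is moved by more than 30 mm (distance of any of breadboard, battery, driver, dish from where it was at the start of the episode above 0.03 m).
It also fails if it takes over 72 s, if anything falls off the work surface, if the arm or the gripper's body presses on something with over 40 N, if the wrist force passes 120 N, or if a joint passes its speed limit or range.

ROBOT

A 6-joint arm with a two-finger parallel gripper is mounted at the origin on the work surface. World frame = base frame: x ahead of the robot, y to its left, z up, the work surface at z = 0. Lengths are in mm, angles in degrees, forces in N, time in s.
With the tool pointing down it reaches from about 250 to 775 mm from the base axis. Payload 4 kg.
Tool frame: the origin (TCP) lies midway between the tips of the shut fingers; the grasp point (between the pads) lies 19 mm behind it; z points along the fingers, y is the line along which they close (so a half turn about z gives the same grasp; the last joint's range is limited). The gripper opens to 94 mm and grips with 3 to 60 N. Pads are 16 mm wide; open, the fingers measure 119 mm over their backs; the gripper's body (75 mm by 177 mm) begins 78 mm behind the grasp point.
Start: joints at [57.519, 4.996, 78.535, -0, 96.463, -5.907], TCP at [246.055, 491.912, 205.506] pointing down, gripper open.
Joint ranges: [-177.83, 177.83], [-43.37, 116.18], [15.69, 146.23], [-61.86, 241.86], [9.47, 152.12], [-147.06, 147.06]. Speed limits (degrees/s): [159.86, 159.86, 180, 180, 180, 180].

INTERFACE

Orientations are given as a 3x3 rotation matrix whose columns are the frame's x, y, z axes.
In Python, from bench import read_state, optics, ctrl gives the robot as it stands.
- The arm moves only by the shell command python3 -m crank 'ROWS' [FORCE]. ROWS is JSON, a list of rows, each an object with "offset": the shift along the tool's x, y, z in units of 50 mm (1.0 is 50 mm), a list of three; "angular": the turn, a rotation vector about the tool's x, y, z in units of 5 degrees (1.0 is 5 degrees), a list of three; "claw": the opening, from 0 (shut) to 1 (fully open). In form: [{"offset": [tx, ty, tz], "angular": [wx, wy, wz], "claw": claw}, ...]. A call has 1 to 5 rows; each row is the pose to reach, as a shift and turn from the pose commanded when the call began, along the tool's axes at that moment; what a row does not reach only later rows make up. A row lasts 1/8 s, in which the tool goes at most 62.5 mm and 10.7 degrees, less where a joint would pass 70% of its speed; a pose out of reach is approached as far as the arm can. A call with a gripper value outside its range is refused whole. The fingers move at their own pace and stop on an object; FORCE is the grip in N (left out, the last holds). Time passes only in rows, so rows that repeat a pose let the fingers close. It gives the time, the measured TCP pose, the force, the opening and the grip force at its end, in the units of the state.
- read_state(): the state, without advancing time (a new reading comes with each control period).
- optics.camera(name): name is "scene" or "top" or "wrist"; returns the picture (384x512x3 uint8, red, green, blue); there is no depth.
- optics.get_calibration(name): a dict with "K" (3x3 intrinsics, pixels), "k1" (the pictures are not rectified: a ray, as slopes to the right and down, at radius r is drawn at 1 + k1 r^2 times it, then the intrinsics apply), "R" (3x3) and "t" (3): a world point X has camera coordinates R X + t. Camera axes: x right, y down, z forward; pixel columns grow to the right and rows downward; lengths in mm; the calibration is good to about 2 mm. A picture is of the moment at which its call begins: read the wrist's pose just before it. get_calibration takes no time and is no camera call; for the wrist camera it gives the pose at the moment of the call.
- ctrl.close_job(): hands the job in; it is judged then, once.
The state is a dict: "clock": time; "joint_positions": joint angles; "joint_vel": joint speeds; "effort": joint torques, N m; "ee_pos": TCP position; "eef_rot": TCP orientation; "ft_force": force on the tool from outside, world axes, zero at the start; "ft_torque": the same for the moment, N m; "gripper_width": finger opening in mm; "gripper_force": force on a finger pad.
Only numpy, scipy, OpenCV 4.12 (cv2) and the standard library are available. Lean on these libraries where they do the work, as an engineer would, in place of code of your own. Each camera call takes 0.05 s, during which the arm holds its last target. There are 200 camera calls.

## Working session

There is one attempt and no reset: what is moved stays moved. The work goes in short steps, Python scripts to look and compute and a shell command to move; the robot and the scene stay as the last step left them, time stands still between calls to the robot, and variables do not carry over. Pictures are saved under pics/ and viewed, at most 10 in all, crops included, and the job is handed in when it is done.

```bash
mkdir -p pics; ls; cat > h.py <<'E'
import numpy as np, cv2
from bench import read_state, optics, ctrl
def snap(n,f):
    c=optics.get_calibration(n); im=optics.camera(n); cv2.imwrite('pics/'+f,im[:,:,::-1]); return im,c
def und(c,uv):
    K=np.array(c['K'],float)
    d=np.array([(uv[0]-K[0,2])/K[0,0],(uv[1]-K[1,2])/K[1,1]]); s=d.copy()
    for _ in range(30): s=d/(1+c['k1']*(s@s))
    return s
def px2w(c,uv,z):
    R=np.array(c['R'],float);t=np.array(c['t'],float)
    ray=R.T@np.append(und(c,uv),1); o=-R.T@t
    return o+ray*(z-o[2])/ray[2]
def w2px(c,X):
    R=np.array(c['R'],float);t=np.array(c['t'],float);K=np.array(c['K'],float)
    p=R@np.array(X,float)+t; s=p[:2]/p[2]; s=s*(1+c['k1']*(s@s)); return (K@np.append(s,1))[:2]
E
python3 - <<'E'
from h import *
a,c=snap('top','top.png'); b,d=snap('scene','scene.png')
for x in(c,d): print(x['K'],x['k1'],-np.array(x['R']).T@x['t'])
print(read_state())
cv2.imwrite('pics/both.png',cv2.resize(a,(800,600))[:,:,::-1])
E
```

```text
pics
[[355.92128838   0.         256.02014874]
 [  0.         355.92128838 193.82574517]
 [  0.           0.           1.        ]] 0.01070482449116018 [428.68640205 130.76272762 954.4690505 ]
[[450.81393512   0.         253.50244815]
 [  0.         450.81393512 194.13474771]
 [  0.           0.           1.        ]] -0.06207895807880825 [1180.92362427  -95.56814203  957.1900177 ]
{'clock': 0.1, 'joint_positions': array([ 5.75194760e+01,  5.03600284e+00,  7.86131017e+01,  1.02230996e-03,
        9.64606655e+01, -5.90900398e+00]), 'joint_vel': array([ 0.06642868, -0.01470389, -0.2874104 , -0.14154157, -0.01345902,
       -0.08558325]), 'effort': array([ 2.31612546e-03, -3.41251624e+01, -3.03302586e+01,  7.19910627e-02,
        3.04011733e-02, -1.07898668e-04]), 'ee_pos': array([245.78730713, 491.5077676 , 204.43684662]), 'eef_rot': array([[-8.94377472e-01,  4.47311802e-01, -1.04379080e-03],
       [ 4.47312968e-01,  8.94376055e-01, -1.60663826e-03],
       [ 2.14873244e-04, -1.90384222e-03, -9.99998165e-01]]), 'ft_force': array([ 0.52086242, -0.18191728,  0.54463014]), 'ft_torque': array([ 0.00835626, -0.01513657, -0.03013525]), 'gripper_force': 0.0, 'gripper_width': 93.93767633236732}
```

View pics/both.png

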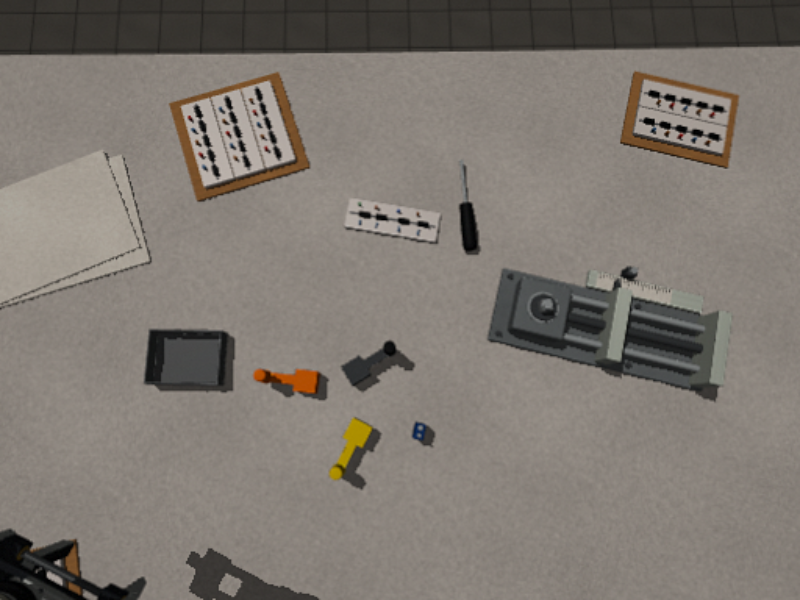

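View pics/scene.png

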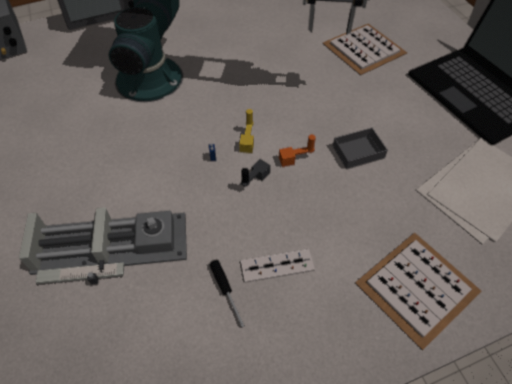

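Top view (800x600): dark crank hub near (361,370) with its knob at (390,348), post at (543,307), clip at (629,272). The orange and yellow cranks are look-alikes, and the battery is at (420,432).

```bash
python3 - <<'E'
from h import *
c=optics.get_calibration('top'); f=lambda u,v,z:px2w(c,(u/1.5625,v/1.5625),z).round(1)
h=f(360,370,36);k=f(390,348,81)
print('hub',h,'knob',k,np.linalg.norm((k-h)[:2]),np.degrees(np.arctan2(*(k-h)[1::-1])))
p=f(543,307,90);print('post',p)
print('clip',f(629,272,30),'holder corners',f(505,270,12),f(489,340,12),f(700,395,12))
im=cv2.imread('pics/top.png')
a=cv2.resize(im[205:260,205:275],None,fx=5.5,fy=5.5,interpolation=2)
b=cv2.resize(im[165:260,308:475],None,fx=4.5,fy=4.5,interpolation=2)
o=np.zeros((600,760,3),np.uint8);b=b[:,:751];
print(a.shape,b.shape)
cv2.imwrite('pics/c.png',b)
for d in(c,):print(np.array(d['R']).round(3))
R=np.array(read_state()['eef_rot']);w=optics.get_calibration('wrist');print(w['K'],R.T@(-np.array(w['R']).T@w['t']-read_state()['ee_pos']),(np.array(w['R'])@R).round(3))
E
```

```text
hub [493.1 179.2  36. ] knob [523.3 129.3  81. ] 58.32709490451238 -58.81723685042812
post [ 582.1 -114.7   90. ]
clip [ 650.7 -284.5   30. ] holder corners [663.1 -74.9  12. ] [540.7 -40.2  12. ] [ 440.  -390.6   12. ]
(302, 385, 3) (428, 751, 3)
[[-0.024 -1.     0.017]
 [-0.982  0.021 -0.188]
 [ 0.187 -0.021 -0.982]]
[[278.77130124   0.         254.67728614]
 [  0.         278.77130124 190.45916096]
 [  0.           0.           1.        ]] [  81.02212772   -0.76849464 -179.49817412] [[-0.     1.     0.001]
 [-0.96   0.    -0.278]
 [-0.278 -0.001  0.96 ]]
```

```bash
python3 -m crank '[{"offset":[-3.6,-1.7,0],"angular":[0,0,3],"claw":0.75},{"offset":[-3.6,-1.7,0],"angular":[0,0,6],"claw":0.75},{"offset":[-7.2,-3.4,0],"angular":[0,0,6],"claw":0.75},{"offset":[-7.2,-3.4,0],"angular":[0,0,6],"claw":0.75},{"offset":[-7.2,-3.4,0],"angular":[0,0,6],"claw":0.75}]'
```

```text
clock: 0.72
ee_pos: [439.8, 244.4, 205.1]
eef_rot: [[-0.551, 0.834, -0.0], [0.834, 0.551, 0.0], [0.0, -0.0, -1.0]]
ft_force: [0.7, -0.3, -0.3]
gripper_width: 70.7
gripper_force: 0.0
```

View pics/c.png

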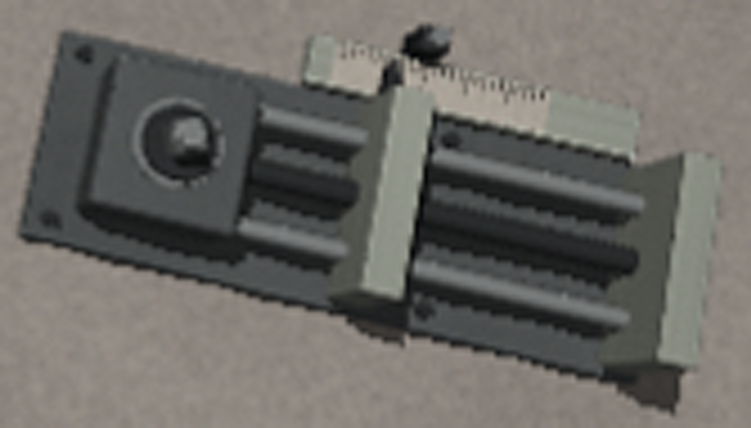

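The crop shows the post top near (192,140) in crop pixels. The pointer is at about (395,72) and the clip at (428,42), farther along the scale.

```bash
python3 -m crank '[{"offset":[-1.0,0.1,0],"angular":[0,0,0],"claw":0.75},{"offset":[-1.7,0.17,0],"angular":[0,0,0],"claw":0.75},{"offset":[-1.7,0.17,0],"angular":[0,0,0],"claw":0.75},{"offset":[-1.7,0.17,0],"angular":[0,0,0],"claw":0.75}]'
python3 - <<'E'
from h import *
im,c=snap('wrist','w1.png'); print(read_state()['ee_pos']); np.save('w1.npy',np.array([0]));import pickle;pickle.dump(c,open('w1.pkl','wb'))
cv2.imwrite('pics/w1b.png',cv2.resize(im,(800,600),interpolation=2)[:,:,::-1])
print(w2px(c,(493,179,36))*1.5625)
E
```

```text
clock: 1.23
ee_pos: [492.4, 180.4, 205.0]
eef_rot: [[-0.551, 0.834, -0.001], [0.834, 0.551, 0.0], [0.001, -0.001, -1.0]]
ft_force: [-0.4, -0.2, -0.9]
gripper_width: 70.6
gripper_force: 0.0
[492.23973949 180.78097831 205.27685427]
[398.71738391 275.61131124]
```

View pics/w1b.png

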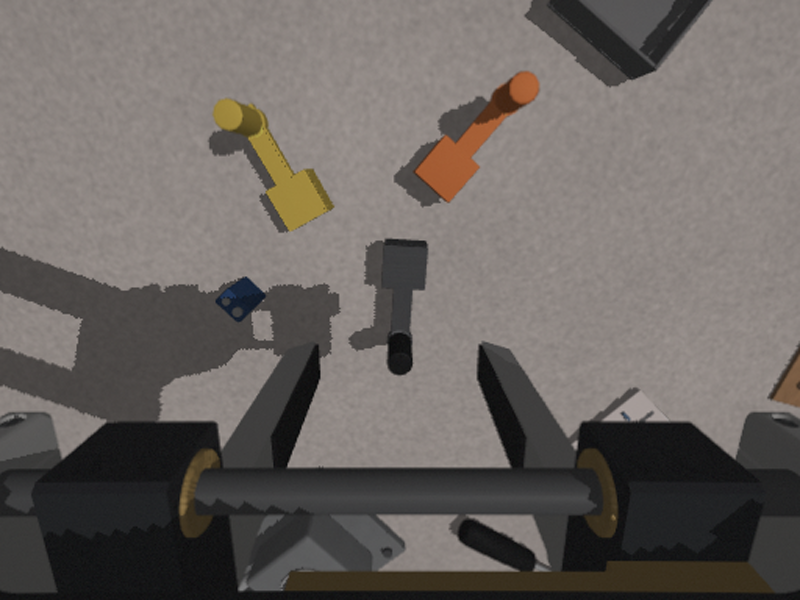

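The wrist view shows the hub top face at about (404,267), the knob top at (400,361), and the arm pointing almost straight down in the picture.

```bash
python3 - <<'E'
from h import *
import pickle
c=pickle.load(open('w1.pkl','rb')); f=lambda u,v,z:px2w(c,(u/1.5625,v/1.5625),z)[:2]
cs=[f(*p,36) for p in((384,246),(427,243),(426,290),(381,288))]
h=np.mean(cs,0);k=f(400,361,81)
print(h,[np.linalg.norm(cs[i]-cs[i-1]).round(1) for i in range(4)],k,np.linalg.norm(k-h),np.degrees(np.arctan2(*(k-h)[::-1])))
im=cv2.imread('pics/w1.png')
cv2.imwrite('pics/cr.png',cv2.resize(im[145:250,225:295],None,fx=5.5,fy=5.5,interpolation=cv2.INTER_CUBIC))
s=read_state();R=np.array(s['eef_rot']);print('tool-x yaw',np.degrees(np.arctan2(R[1,0],R[0,0])),R.T@(np.append(h,22)-s['ee_pos']))
E
```

```text
[492.98377382 187.55939988] [np.float64(35.1), np.float64(34.7), np.float64(39.1), np.float64(37.3)] [524.55047675 132.99876645] 63.034272062854235 -59.94796195171758
tool-x yaw 123.49266158659255 [  5.08639796   4.43333085 183.2795134 ]
```

View pics/cr.png

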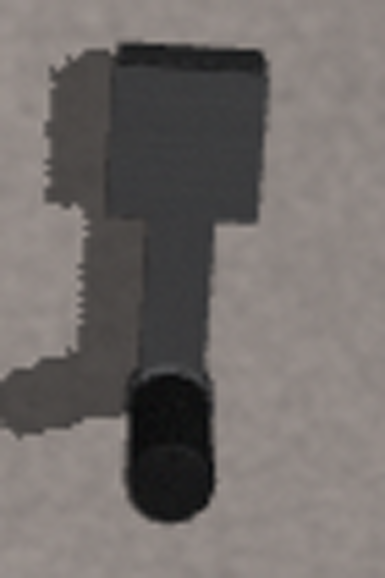

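```bash
python3 -m crank '[{"offset":[0.1,0.09,1.2],"angular":[0,0,0.6],"claw":0.75},{"offset":[0.1,0.09,2.4],"angular":[0,0,0.6],"claw":0.75},{"offset":[0.1,0.09,3.4],"angular":[0,0,0.6],"claw":0.75},{"offset":[0.1,0.09,4.0],"angular":[0,0,0.6],"claw":0.75},{"offset":[0.1,0.09,4.0],"angular":[0,0,0.6],"claw":0.6}]' 45
python3 -m crank '[{"offset":[0,0,0],"angular":[0,0,0],"claw":0.2},{"offset":[0,0,0],"angular":[0,0,0],"claw":0.2},{"offset":[0,0,0],"angular":[0,0,0],"claw":0.2},{"offset":[0,0,0],"angular":[0,0,0],"claw":0.2}]' 45
```

```text
clock: 1.9
ee_pos: [491.9, 187.6, 3.7]
eef_rot: [[-0.508, 0.861, -0.003], [0.861, 0.508, -0.001], [0.001, -0.003, -1.0]]
ft_force: [-0.8, -0.1, 0.2]
gripper_width: 63.6
gripper_force: 0.0
clock: 2.4
ee_pos: [494.3, 186.9, 6.3]
eef_rot: [[-0.506, 0.862, 0.001], [0.862, 0.506, 0.001], [0.0, 0.001, -1.0]]
ft_force: [-0.7, 1.3, 4.6]
gripper_width: 35.6
gripper_force: 45.0
```

```bash
python3 -m crank '[{"offset":[0,0,-1],"angular":[0,0,0],"claw":0.2},{"offset":[0,0,-2],"angular":[0,0,0],"claw":0.2},{"offset":[-0.3,0,-3],"angular":[0,0,0],"claw":0.2},{"offset":[-1,-0.2,-4],"angular":[0,0,0],"claw":0.2},{"offset":[-2,-0.4,-4],"angular":[0,0,0],"claw":0.2}]'
python3 -m crank '[{"offset":[-1,-0.2,0],"angular":[0,0,0],"claw":0.2},{"offset":[-2.1,-0.4,0],"angular":[0,0,0],"claw":0.2},{"offset":[-3.2,-0.6,0],"angular":[0,0,0],"claw":0.2},{"offset":[-4.3,-0.8,0],"angular":[0,0,0],"claw":0.2},{"offset":[-5.2,-1,0],"angular":[0,0,0],"claw":0.2}]'
python3 -m crank '[{"offset":[-0.5,-0.1,0],"angular":[0,0,0],"claw":0.2},{"offset":[-0.8,-0.16,0],"angular":[0,0,0],"claw":0.2},{"offset":[-0.8,-0.16,0],"angular":[0,0,0],"claw":0.2},{"offset":[-0.8,-0.16,0],"angular":[0,0,0],"claw":0.2},{"offset":[-0.8,-0.16,0],"angular":[0,0,0],"claw":0.2}]'
python3 - <<'E'
from h import *
import pickle
im,c=snap('wrist','w2.png'); print(read_state()['ee_pos'],read_state()['joint_positions'])
pickle.dump(c,open('w2.pkl','wb'))
cv2.imwrite('pics/w2b.png',cv2.resize(im,(800,600),interpolation=2)[:,:,::-1])
print(w2px(c,(584,-115,90))*1.5625)
E
```

```text
clock: 3.02
ee_pos: [529.9, 90.2, 211.0]
eef_rot: [[-0.508, 0.861, 0.01], [0.861, 0.508, 0.001], [-0.004, 0.01, -1.0]]
ft_force: [0.2, 0.4, -2.7]
gripper_width: 35.7
gripper_force: 45.0
clock: 3.65
ee_pos: [615.9, -161.5, 203.9]
eef_rot: [[-0.505, 0.863, -0.002], [0.863, 0.505, 0.001], [0.002, -0.001, -1.0]]
ft_force: [0.4, 0.2, -1.8]
gripper_width: 35.6
gripper_force: 45.0
clock: 4.28
ee_pos: [629.3, -196.6, 205.9]
eef_rot: [[-0.508, 0.862, 0.0], [0.862, 0.508, 0.0], [-0.0, 0.0, -1.0]]
ft_force: [0.3, 0.4, -1.7]
gripper_width: 35.7
gripper_force: 45.0
[ 629.31114489 -196.69025719  205.92637718] [-2.22892551e+01  1.91499027e+01  6.17284403e+01  1.54010162e-02
  9.90960286e+01 -5.27980388e+01]
[402.687707  150.5449818]
```

View pics/w2b.png

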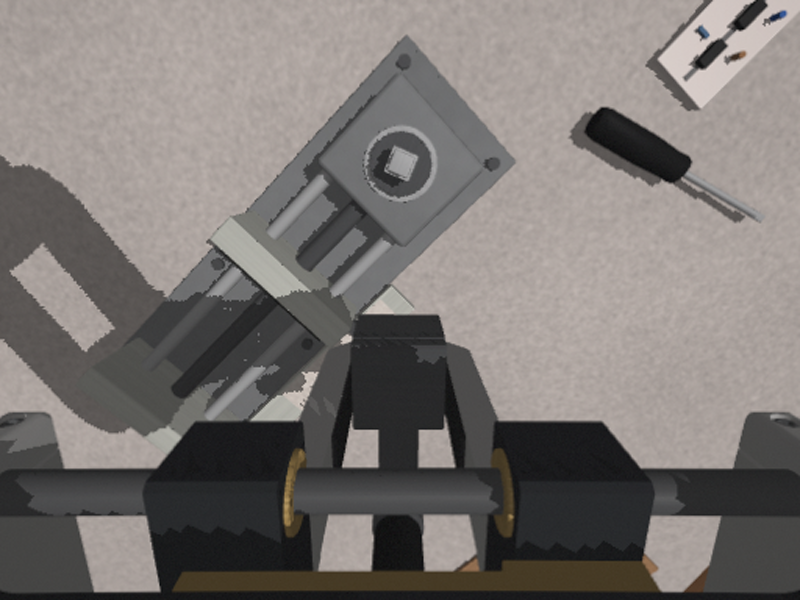

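The post is at (402,163) and the held hub at (398,375), square between the fingers. I'll zoom both in one picture.

```bash
python3 - <<'E'
import cv2,numpy as np
im=cv2.imread('pics/w2.png')
r=lambda a:cv2.resize(a,(400,400),interpolation=cv2.INTER_CUBIC)
cv2.imwrite('pics/cr2.png',np.hstack([r(im[84:124,237:277]),r(im[195:285,210:300])]))
E
```

```text
(no output)
```

View pics/cr2.png

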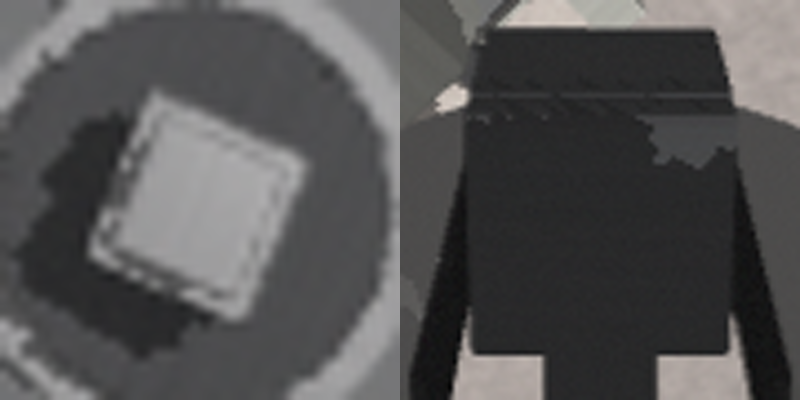

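```bash
python3 - <<'E'
from h import *
import pickle
c=pickle.load(open('w2.pkl','rb'))
s=read_state();R=np.array(s['eef_rot']);p=s['ee_pos']
A=lambda x,y:((x+.5)/10-.5+237,(y+.5)/10-.5+84)
B=lambda x,y:((x-400+.5)/4.444-.5+210,(y+.5)/4.444-.5+195)
P=np.array([px2w(c,A(*q),86)[:2] for q in((155,93),(305,160),(245,320),(92,250))])
post=P.mean(0); e=np.roll(P,-1,0)-P
print('post',post,np.linalg.norm(e,axis=1).round(1),(np.degrees(np.arctan2(e[:,1],e[:,0]))%90).round(1))
for dz in (30,31.5,33):
  H=np.array([px2w(c,B(*q),p[2]+dz) for q in((470,95),(735,95),(730,353),(472,353))])
  Ht=(H-p)@R; print(dz,Ht[:,:2].round(1).tolist(),Ht.mean(0)[:2])
Hb=np.array([px2w(c,B(*q),p[2]-4.5) for q in((485,28),(715,28))]);print('bottom',((Hb-p)@R).round(1))
print('toolx yaw',np.degrees(np.arctan2(R[1,0],R[0,0])),'post in tool',R[:2,:2].T@(post-p[:2]))
E
```

```text
post [ 586.73678595 -122.02760571] [16.6 16.9 17.3 16.6] [7.6 9.6 6.8 7.3]
30 [[22.1, -17.4], [22.1, 16.8], [-15.8, 17.2], [-15.8, -18.2]] [ 3.1780813  -0.39166385]
31.5 [[22.7, -17.2], [22.7, 16.6], [-14.8, 17.1], [-14.8, -18.0]] [ 3.95645576 -0.39273605]
33 [[23.3, -17.1], [23.3, 16.5], [-13.8, 16.9], [-13.8, -17.9]] [ 4.73483021 -0.39380826]
bottom [[ 19.8 -18.6   4.5]
 [ 19.8  17.3   4.5]]
toolx yaw 120.51121913899955 post in tool [85.93939776  1.22768661]
```

```bash
python3 -m crank '[{"offset":[0.8,0,0],"angular":[0,0,2],"claw":0.2},{"offset":[1.67,0,0.5],"angular":[0,0,4],"claw":0.2},{"offset":[1.67,0,1.5],"angular":[0,0,4.54],"claw":0.2},{"offset":[1.67,0,2.0],"angular":[0,0,4.54],"claw":0.2},{"offset":[1.67,0,2.0],"angular":[0,0,4.54],"claw":0.2}]'
python3 -m crank '[{"offset":[0,0,0],"angular":[0,0,0],"claw":0.2},{"offset":[0,0,0],"angular":[0,0,0],"claw":0.2}]'
```

```text
clock: 4.95
ee_pos: [585.0, -124.5, 102.9]
eef_rot: [[-0.135, 0.991, -0.005], [0.991, 0.136, 0.002], [0.003, -0.005, -1.0]]
ft_force: [-0.1, -1.0, -1.7]
gripper_width: 35.8
gripper_force: 45.0
clock: 5.2
ee_pos: [588.4, -126.2, 107.9]
eef_rot: [[-0.135, 0.991, 0.004], [0.991, 0.135, -0.001], [-0.002, 0.004, -1.0]]
ft_force: [0.5, 0.1, -2.2]
gripper_width: 35.9
gripper_force: 45.0
```

```bash
python3 -m crank '[{"offset":[0,0,0.15],"angular":[0,0,0],"claw":0.2},{"offset":[0,0,0.25],"angular":[0,0,0],"claw":0.2},{"offset":[0,0,0.35],"angular":[0,0,0],"claw":0.2},{"offset":[0,0,0.45],"angular":[0,0,0],"claw":0.2},{"offset":[0,0,0.45],"angular":[0,0,0],"claw":0.2}]'
```

```text
clock: 5.82
ee_pos: [587.6, -126.9, 90.9]
eef_rot: [[-0.135, 0.991, 0.004], [0.991, 0.135, -0.003], [-0.003, 0.004, -1.0]]
ft_force: [-11.6, 1.0, 23.6]
gripper_width: 35.6
gripper_force: 45.0
```

```bash
python3 -m crank '[{"offset":[0,-0.02,-0.04],"angular":[0,0,0],"claw":0.2},{"offset":[0,-0.05,0],"angular":[0,0,0],"claw":0.2},{"offset":[0,-0.05,0],"angular":[0,0,0],"claw":0.2},{"offset":[0,-0.05,0],"angular":[0,0,0],"claw":0.2}]'
```

```text
clock: 6.32
ee_pos: [587.3, -126.9, 91.0]
eef_rot: [[-0.135, 0.991, 0.01], [0.991, 0.135, -0.002], [-0.004, 0.009, -1.0]]
ft_force: [-4.8, 0.7, 21.2]
gripper_width: 35.6
gripper_force: 45.0
```

```bash
python3 -m crank '[{"offset":[0,-0.04,0],"angular":[0,0,0],"claw":0.2},{"offset":[0,-0.06,0],"angular":[0,0,0],"claw":0.2},{"offset":[0,-0.06,0],"angular":[0,0,0],"claw":0.2}]'; python3 -c "
from h import *
print(read_state()['ft_torque'])"
```

```text
clock: 6.7
ee_pos: [587.1, -126.9, 91.1]
eef_rot: [[-0.135, 0.991, 0.016], [0.991, 0.135, -0.002], [-0.004, 0.016, -1.0]]
ft_force: [1.0, 1.3, 17.3]
gripper_width: 35.9
gripper_force: 45.0
[ 0.65239178 -0.17156158 -0.04202804]
```

```bash
python3 -m crank '[{"offset":[0,0.04,-0.1],"angular":[0,0,0],"claw":0.2},{"offset":[0.05,0.04,-0.1],"angular":[0,0,0],"claw":0.2},{"offset":[0.07,0.04,0],"angular":[0,0,0],"claw":0.2},{"offset":[0.07,0.04,0],"angular":[0,0,0],"claw":0.2}]'; python3 -c "
from h import *
print(read_state()['ft_torque'])"
```

```text
clock: 7.2
ee_pos: [586.4, -126.4, 90.8]
eef_rot: [[-0.134, 0.991, 0.011], [0.991, 0.134, -0.008], [-0.009, 0.01, -1.0]]
ft_force: [-3.6, -4.6, 22.8]
gripper_width: 35.7
gripper_force: 45.0
[-0.60381466  0.69196541  0.04043214]
```

```bash
python3 -m crank '[{"offset":[0,0,-0.3],"angular":[0,0,0],"claw":0.2},{"offset":[0,0,-0.3],"angular":[0,0,0],"claw":0.2},{"offset":[0,0,-0.3],"angular":[0,0,0],"claw":0.2},{"offset":[0,0,-0.3],"angular":[0,0,0],"claw":0.2},{"offset":[0,0,-0.3],"angular":[0,0,0],"claw":0.2}]'; python3 - <<'E'
from h import *
import pickle
im,c=snap('wrist','w3.png');s=read_state(); print(s['ee_pos'],s['ft_torque'],s['ft_force'])
pickle.dump(c,open('w3.pkl','wb'))
cv2.imwrite('pics/w3b.png',cv2.resize(im[130:300,150:370],(770,595),interpolation=cv2.INTER_CUBIC)[:,:,::-1])
E
```

```text
clock: 7.82
ee_pos: [582.4, -122.6, 96.7]
eef_rot: [[-0.135, 0.991, -0.002], [0.991, 0.135, 0.001], [0.001, -0.002, -1.0]]
ft_force: [-0.1, 0.1, -2.6]
gripper_width: 35.4
gripper_force: 45.0
[ 582.62355601 -122.61170446   97.00138783] [-0.01901592  0.02568517  0.03538636] [ 0.71621336  0.33781906 -2.7864483 ]
```

View pics/w3b.png

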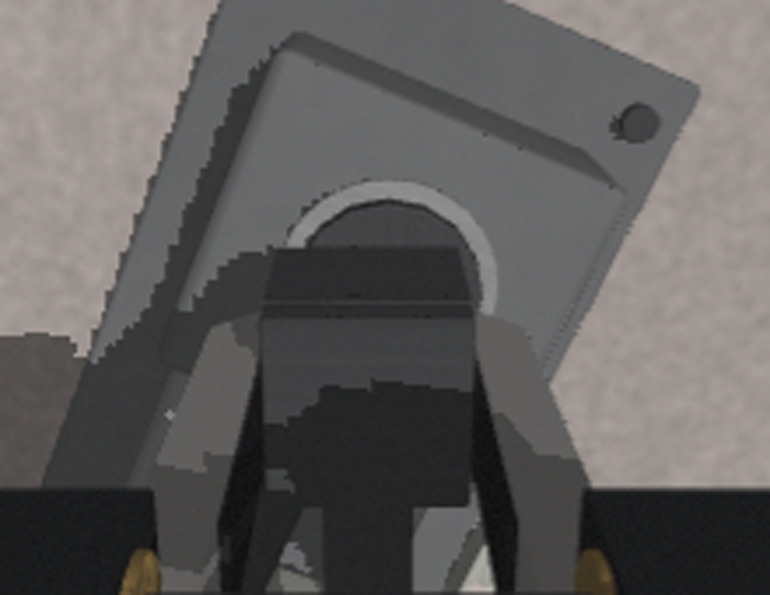

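Picture 3: the shoulder ring's centre is near (390,288), and the hub's lower back edge runs (275..462, 247). I'll use those for the relative offset.

```bash
python3 - <<'E'
from h import *
import pickle
c=pickle.load(open('w3.pkl','rb'));s=read_state();R=np.array(s['eef_rot']);p=s['ee_pos']
C=lambda x,y:((x+.5)/3.5-.5+150,(y+.5)/3.5-.5+130)
# ring: fit on outer arc points
pts=[(288,248),(310,212),(345,188),(390,181),(435,190),(470,214),(492,255),(497,285)]
W=np.array([px2w(c,C(*q),66)[:2] for q in pts])
A=np.c_[2*W,np.ones(len(W))];x=np.linalg.lstsq(A,(W**2).sum(1),rcond=None)[0];r=np.sqrt(x[2]+x[:2]@x[:2])
print('ring',x[:2],'r',r,'tool',R[:2,:2].T@(x[:2]-p[:2]))
for dz in(-4,-5.5,-7):
  e=np.array([px2w(c,C(*q),p[2]+dz) for q in((275,247),(462,247))]);print(dz,((e-p)@R).round(1).tolist())
c2=pickle.load(open('w2.pkl','rb'))
# ring in w2 (800x600): outer extents
W=np.array([px2w(c2,(u/1.5625,v/1.5625),66)[:2] for u,v in((363,162),(438,162),(400,125),(400,201))]);print('ring w2',W.mean(0),np.linalg.norm(W[0]-W[1]),np.linalg.norm(W[2]-W[3]))
E
```

```text
ring [ 586.52365606 -119.62582832] r 24.667146343632666 tool [2.43384485 4.26645225]
-4 [[20.3, -18.8, 4.0], [20.3, 18.2, 4.0]]
-5.5 [[19.8, -18.9, 5.5], [19.8, 18.3, 5.5]]
-7 [[19.3, -19.1, 7.0], [19.3, 18.5, 7.0]]
ring w2 [ 586.41852797 -121.9313608 ] 52.46219845312495 50.75885930748541
```

```bash
python3 -m crank '[{"offset":[0,0.09,0],"angular":[0,0,0],"claw":0.2},{"offset":[0,0.09,0],"angular":[0,0,0],"claw":0.2},{"offset":[0,0.09,0],"angular":[0,0,0],"claw":0.2},{"offset":[0,0.09,0],"angular":[0,0,0],"claw":0.2},{"offset":[0,0.09,0],"angular":[0,0,0],"claw":0.2}]';  python3 -m crank '[{"offset":[0,0,0.1],"angular":[0,0,0],"claw":0.2},{"offset":[0,0,0.2],"angular":[0,0,0],"claw":0.2},{"offset":[0,0,0.3],"angular":[0,0,0],"claw":0.2},{"offset":[0,0,0.3],"angular":[0,0,0],"claw":0.2},{"offset":[0,0,0.3],"angular":[0,0,0],"claw":0.2}]'
```

```text
clock: 8.5
ee_pos: [587.5, -122.3, 98.0]
eef_rot: [[-0.134, 0.991, 0.0], [0.991, 0.134, 0.0], [0.0, 0.0, -1.0]]
ft_force: [-0.3, 0.1, -2.8]
gripper_width: 35.7
gripper_force: 45.0
clock: 9.12
ee_pos: [587.2, -122.9, 82.2]
eef_rot: [[-0.134, 0.991, -0.001], [0.991, 0.134, -0.001], [-0.001, -0.001, -1.0]]
ft_force: [0.5, -3.9, -4.8]
gripper_width: 36.0
gripper_force: 45.0
```

```bash
python3 -m crank '[{"offset":[-0.01,0,0.1],"angular":[0,0,0],"claw":0.2},{"offset":[-0.01,0,0.2],"angular":[0,0,0],"claw":0.2},{"offset":[-0.01,0,0.3],"angular":[0,0,0],"claw":0.2},{"offset":[-0.01,0,0.3],"angular":[0,0,0],"claw":0.2},{"offset":[-0.01,0,0.3],"angular":[0,0,0],"claw":0.2}]'
```

```text
clock: 9.75
ee_pos: [588.0, -122.9, 72.0]
eef_rot: [[-0.135, 0.991, 0.002], [0.991, 0.135, -0.001], [-0.001, 0.002, -1.0]]
ft_force: [-4.6, -0.2, 12.0]
gripper_width: 35.8
gripper_force: 45.0
```

```bash
python3 -m crank '[{"offset":[0,-0.02,0.06],"angular":[0,0,0],"claw":0.2},{"offset":[0,-0.02,0.08],"angular":[0,0,0],"claw":0.2},{"offset":[0,-0.02,0.08],"angular":[0,0,0],"claw":0.2}]'; python3 -m crank '[{"offset":[0,0,-0.1],"angular":[0,0,0],"claw":0.7},{"offset":[0,0,-0.1],"angular":[0,0,0],"claw":0.7},{"offset":[0,0,-0.1],"angular":[0,0,0],"claw":0.7},{"offset":[0,0,-0.1],"angular":[0,0,0],"claw":0.7}]'
```

```text
clock: 10.12
ee_pos: [588.0, -122.9, 71.9]
eef_rot: [[-0.135, 0.991, 0.006], [0.991, 0.135, -0.002], [-0.002, 0.005, -1.0]]
ft_force: [-9.0, 1.1, 24.2]
gripper_width: 35.6
gripper_force: 45.0
clock: 10.62
ee_pos: [586.2, -122.5, 67.9]
eef_rot: [[-0.135, 0.991, -0.002], [0.991, 0.135, 0.001], [0.001, -0.002, -1.0]]
ft_force: [0.5, 0.2, 0.4]
gripper_width: 65.4
gripper_force: 0.0
```

```bash
python3 -m crank '[{"offset":[0,0,-1],"angular":[0,0,0],"claw":0.7},{"offset":[0,0,-2],"angular":[0,0,0],"claw":0.7},{"offset":[-0.5,0,-3],"angular":[0,0,0],"claw":0.7},{"offset":[-1.5,0,-3],"angular":[0,0,0],"claw":0.7},{"offset":[-2.6,0,-3],"angular":[0,0,0],"claw":0.7}]'; python3 -m crank '[{"offset":[-0.8,-0.08,0],"angular":[0,0,0],"claw":0.7},{"offset":[-1.4,-0.08,0],"angular":[0,0,0],"claw":0.7},{"offset":[-1.4,-0.08,0],"angular":[0,0,0],"claw":0.7},{"offset":[-1.4,-0.08,0],"angular":[0,0,0],"claw":0.7},{"offset":[-1.4,-0.08,0],"angular":[0,0,0],"claw":0.7}]'
python3 - <<'E'
from h import *
import pickle
im,c=snap('wrist','w4.png');s=read_state(); print(s['ee_pos'])
pickle.dump(c,open('w4.pkl','wb'))
cv2.imwrite('pics/w4b.png',cv2.resize(im[:250],(800,391),interpolation=cv2.INTER_CUBIC)[:,:,::-1])
E
```

```text
clock: 11.25
ee_pos: [604.8, -252.4, 220.0]
eef_rot: [[-0.136, 0.991, 0.002], [0.991, 0.136, -0.0], [-0.001, 0.002, -1.0]]
ft_force: [0.1, -0.4, -0.4]
gripper_width: 65.6
gripper_force: 0.0
clock: 11.88
ee_pos: [609.8, -320.2, 219.3]
eef_rot: [[-0.136, 0.991, 0.0], [0.991, 0.136, 0.0], [0.0, 0.0, -1.0]]
ft_force: [0.3, -0.6, 0.9]
gripper_width: 65.8
gripper_force: 0.0
[ 609.80858416 -320.21674721  219.38813304]
```

View pics/w4b.png

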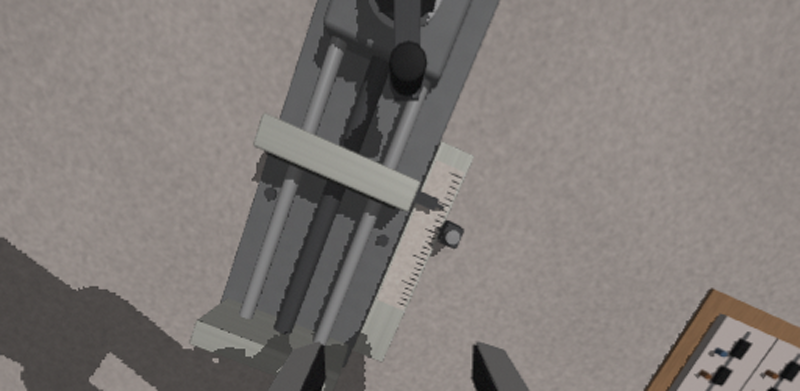

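Seen: pointer strip at (415–440, 195–205), clip screw head at (452,237), crank seated with its knob at (408,65). I'll rectify the scale area into holder axes and get the numbers from that.

```bash
cat > rect.py <<'E'
from h import *
def rect(im,c,o,yaw,z,xs,ys):
    ex=np.array([np.cos(yaw),np.sin(yaw)]);ey=np.array([-ex[1],ex[0]])
    uv=np.array([[w2px(c,[*(o+x*ex+y*ey),z]) for x in xs] for y in ys],np.float32)
    return cv2.remap(im,uv[...,0],uv[...,1],cv2.INTER_CUBIC)
E
python3 - <<'E'
from rect import *
import pickle
c=pickle.load(open('w4.pkl','rb'));im=cv2.cvtColor(cv2.imread('pics/w4.png'),6)
f=lambda u,v,z:px2w(c,(u/1.5625,v/1.5625),z)[:2]
# holder yaw from scale outer edge & jaw edge
a=f(472,156,22)-f(384,360,22);b=f(418,184,73)-f(265,115,73)
print(np.degrees(np.arctan2(a[1],a[0]))-90,np.degrees(np.arctan2(b[1],b[0])))
yaw=np.radians(-16);post=np.array([586.6,-121.5]);ex=np.array([np.cos(yaw),np.sin(yaw)]);ey=np.array([-ex[1],ex[0]])
for n,q in(('ptr',(428,200,30)),('clip',(452,237,32)),('hub',(0,0,0))):
  if n!='hub': d=f(*q)-post;print(n,d@ex,d@ey)
xs=np.arange(58,100,2);ys=np.arange(-135,-185,-1.5)
g=rect(im,c,post,yaw,28,xs,ys)
print('x   ',*xs)
for y,r in zip(ys,g):print('%6.1f'%y,*['%3d'%v for v in r])
E
```

```text
-14.276372534696037 -15.570690811958952
ptr 76.28897773342746 -122.04094282728488
clip 107.45234356442509 -141.44290759117285
x    58 60 62 64 66 68 70 72 74 76 78 80 82 84 86 88 90 92 94 96 98
-135.0 157 155 159 127  49 141 170 167 167 168 169 167 164 169 168 146 113 161 145  58  34
-136.5 133 131 132 110  62 153 165 161 165 170 169 167 163 165 166 165 176 168 160  48  31
-138.0  86  79  96  89  49 154 157 165 168 171 172 168 164 163 165 170 151 154  90  42  34
-139.5  88 100  99 107  64 150 168 168 169 167 169 170 167 165 168 156 139  77  49  32  34
-141.0  96  97  97  72  47 153 163 167 166 166 169 169 166 169 170 167 163  95  69  41  32
-142.5  94  97 100  71  52 135 164 163 164 165 167 165 164 171 170 161 168  93  87  57  30
-144.0 100  98  97  89  46 148 169 164 166 166 165 163 165 115 123  68  85  82  59  52  33
-145.5  99  99  98 102  55 137 166 166 167 166 164 164 166 166 154 166 151 152  84  52  33
-147.0 100  99  99  88  45 160 165 166 168 167 166 168 166 168 168 166 177 133  86  58  38
-148.5  99  99  97 100  56 138 164 167 166 165 168 169 164 167 168 158  99 119  52  75 
[... 1487 characters left out ...]
119 165 164 160 166 167 167 167 168 171 155  94 109  77 161 148
-175.5  95  94  94  97  68 110 167 168 166 169 167 166 165 168 167 166 170 165 173 153 137
-177.0  93  94  94 100  70 122 168 169 167 169 165 162 160 164 163 163 163 175 148 151 139
-178.5  94  94  95  82  47 117 167 169 165 164 164 162 161 161 160 159 111 112  82 148 144
-180.0  94  94  93  80  47 102 166 168 167 165 167 164 165 164 162 167 167 149 178 161 132
-181.5  93  94  94  96  50 107 167 169 170 166 169 167 166 167 167 170 169 178 160 155 143
-183.0  94  93  95  99  64 100 170 170 170 165 167 167 168 168 168 159 136 102 100 151 138
-184.5  96  94  95  93  48 114 152 169 168 164 165 166 167 169 168 163 156 129 136 147 143
```

```bash
python3 - <<'E'
from rect import *
import pickle
c=pickle.load(open('w4.pkl','rb'));im=cv2.cvtColor(cv2.imread('pics/w4.png'),6)
yaw=np.radians(-15.7);post=np.array([586.6,-121.5])
ys=np.arange(-112,-134,-1.)
g=rect(im,c,post,yaw,28,np.arange(70,96,2),ys)
print(*range(70,96,2))
for y,r in zip(ys,g):print('%6.1f'%y,*['%3d'%v for v in r])
ys=np.arange(-134,-147,-1.)
g=rect(im,c,post,yaw,28,np.arange(84,100,1),ys)
print(*range(84,100))
for y,r in zip(ys,g):print('%6.1f'%y,*['%3d'%v for v in r])
E
```

```text
70 72 74 76 78 80 82 84 86 88 90 92 94
-112.0 166 167 166 164 161 168 166 163 168 165 162 174 165
-113.0 163 165 165 162 165 169 165 165 169 161 166 168 168
-114.0 161 165 165 167 169 166 166 167 166 141 140 153 144
-115.0 162 163 162 169 169 164 166 166 157 132 110 108 132
-116.0 166 161 162 170 166 165 167 169 165 158 159 144 167
-117.0 154 158 158 163 170 141 160 171 168 167 179 174 165
-118.0  98 103 119 122 110  82 105 164 168 172 166 176 162
-119.0  63  59  67  70  53  63  67 140 142 141 129 121 153
-120.0  62  64  61  61  63  63  65 120 122  84 104  94 143
-121.0  64  65  64  63  65  63  57 109 131 120 137 173 157
-122.0  64  64  66  63  65  64  61  69  76  86 132 177 173
-123.0  63  62  63  63  63  65  63  62  57  57 125 169 166
-124.0  63  61  64  63  64  63  65  66  67  55  90 144 158
-125.0  63  63  64  64  64  62  64  75  82  73  92 125 154
-126.0  62  63  63  63  63  63  62  84  88 115 165 159 169
-127.0  63  65  64  64  64  62  65  86 128 169 170 170 163
-128.0  72  75  74  70  73  97  86 130 174 173 163 162 159
-129.0  86  86  85  82  83 145 145 172 169 140 142 109 137
[... 507 characters left out ...]
5 166 166 165 168 176 174 168 175 169 121  60  32  30  41  58
-138.0 163 164 167 170 173 166 168 177 161 137  92  56  36  31  42  58
-139.0 163 165 168 165 139 128 139 127  82  56  48  40  32  33  43  59
-140.0 166 168 172 165 134 136 133  90  57  51  41  31  32  32  43  55
-141.0 168 169 170 170 168 170 136  98  83  69  48  37  35  32  41  51
-142.0 172 171 169 169 171 171 137 100  91  79  69  54  39  31  33  38
-143.0 165 167 175 163 148 164 157 103  85  87  83  64  39  31  30  33
-144.0 126 139 127  86  89 111  97  71  72  67  66  58  37  31  33  36
-145.0 128 129 101  91 105  96  96 120 101  69  65  58  37  32  45  42
-146.0 169 160 156 167 163 152 171 165 108  83  85  60  35  31  44  42
```

```bash
python3 - <<'E'
from h import *
import pickle
c=pickle.load(open('w4.pkl','rb'))
print(px2w(c,(408/1.5625,61/1.5625),147)); print(w2px(c,(595.8,-185.9,147))*1.5625,w2px(c,(595.8,-185.9,103))*1.5625)
E
python3 -m crank '[{"offset":[1,0.09,0],"angular":[0,0,0],"claw":0.7},{"offset":[2,0.09,0],"angular":[0,0,0],"claw":0.7},{"offset":[2.7,0.09,0],"angular":[0,0,0],"claw":0.7},{"offset":[2.7,0.09,0],"angular":[0,0,0],"claw":0.7},{"offset":[2.7,0.09,0],"angular":[0,0,0],"claw":0.7}]' 25
```

```text
[ 596.26512678 -185.63281203  147.        ]
[407.03880646  61.43463695] [405.60208871  78.72667631]
clock: 12.55
ee_pos: [596.0, -187.2, 219.4]
eef_rot: [[-0.135, 0.991, 0.001], [0.991, 0.135, -0.001], [-0.001, 0.001, -1.0]]
ft_force: [-0.1, -0.5, -0.0]
gripper_width: 65.7
gripper_force: 0.0
```

Excellent agreement. Next: descend and grip the knob.

```bash
python3 -m crank '[{"offset":[0.03,0,1],"angular":[0,0,0],"claw":0.7},{"offset":[0.03,0,1.8],"angular":[0,0,0],"claw":0.7},{"offset":[0.03,0,2.14],"angular":[0,0,0],"claw":0.7},{"offset":[0.03,0,2.14],"angular":[0,0,0],"claw":0.7},{"offset":[0.03,0,2.14],"angular":[0,0,0],"claw":0.3}]' 25;python3 -m crank '[{"offset":[0,0,0],"angular":[0,0,0],"claw":0.05},{"offset":[0,0,0],"angular":[0,0,0],"claw":0.05},{"offset":[0,0,0],"angular":[0,0,0],"claw":0.05},{"offset":[0,0,0],"angular":[0,0,0],"claw":0.05},{"offset":[0,0,0],"angular":[0,0,0],"claw":0.05}]'
```

```text
clock: 13.18
ee_pos: [596.9, -186.7, 114.2]
eef_rot: [[-0.134, 0.991, 0.003], [0.991, 0.134, -0.001], [-0.002, 0.003, -1.0]]
ft_force: [0.3, -0.5, 0.5]
gripper_width: 59.1
gripper_force: 0.0
clock: 13.8
ee_pos: [595.8, -185.7, 112.1]
eef_rot: [[-0.134, 0.991, 0.0], [0.991, 0.134, -0.0], [-0.0, 0.0, -1.0]]
ft_force: [0.1, 0.3, 1.0]
gripper_width: 19.4
gripper_force: 25.0
```

```bash
python3 -m crank '[{"offset":[0.064,-0.402,0],"angular":[0,0,0],"claw":0.05},{"offset":[0.248,-0.764,0],"angular":[0,0,0],"claw":0.05},{"offset":[0.536,-1.052,0],"angular":[0,0,0],"claw":0.05},{"offset":[0.898,-1.236,0],"angular":[0,0,0],"claw":0.05},{"offset":[1.3,-1.3,0],"angular":[0,0,0],"claw":0.05}]'
python3 -m crank '[{"offset":[0,0,0],"angular":[0,0,0],"claw":0.05}]'
```

```text
clock: 14.42
ee_pos: [522.4, -130.3, 112.2]
eef_rot: [[-0.133, 0.991, 0.001], [0.991, 0.133, -0.001], [-0.002, 0.001, -1.0]]
ft_force: [3.3, -1.2, -1.2]
gripper_width: 19.7
gripper_force: 25.0
clock: 14.55
ee_pos: [522.3, -128.6, 112.1]
eef_rot: [[-0.136, 0.991, -0.0], [0.991, 0.136, 0.001], [0.001, -0.0, -1.0]]
ft_force: [-0.9, 0.1, 0.7]
gripper_width: 19.5
gripper_force: 25.0
```

Smooth, with low forces. Second and third quarters next.

```bash
python3 -m crank '[{"offset":[0.402,0.064,0],"angular":[0,0,0],"claw":0.05},{"offset":[0.764,0.248,0],"angular":[0,0,0],"claw":0.05},{"offset":[1.052,0.536,0],"angular":[0,0,0],"claw":0.05},{"offset":[1.236,0.898,0],"angular":[0,0,0],"claw":0.05},{"offset":[1.3,1.3,0],"angular":[0,0,0],"claw":0.05}]'
python3 -m crank '[{"offset":[-0.064,0.402,0],"angular":[0,0,0],"claw":0.05},{"offset":[-0.248,0.764,0],"angular":[0,0,0],"claw":0.05},{"offset":[-0.536,1.052,0],"angular":[0,0,0],"claw":0.05},{"offset":[-0.898,1.236,0],"angular":[0,0,0],"claw":0.05},{"offset":[-1.3,1.3,0],"angular":[0,0,0],"claw":0.05}]'
python3 -m crank '[{"offset":[0,0,0],"angular":[0,0,0],"claw":0.05},{"offset":[0,0,0],"angular":[0,0,0],"claw":0.05}]'
```

```text
clock: 15.18
ee_pos: [579.1, -57.0, 111.8]
eef_rot: [[-0.135, 0.991, -0.001], [0.991, 0.135, -0.002], [-0.002, -0.001, -1.0]]
ft_force: [-1.3, -8.0, -1.1]
gripper_width: 19.4
gripper_force: 25.0
clock: 15.8
ee_pos: [651.6, -111.5, 111.7]
eef_rot: [[-0.136, 0.991, -0.003], [0.991, 0.136, 0.003], [0.003, -0.002, -1.0]]
ft_force: [-5.4, 1.6, 3.6]
gripper_width: 19.5
gripper_force: 25.0
clock: 16.05
ee_pos: [651.6, -112.4, 112.0]
eef_rot: [[-0.134, 0.991, 0.001], [0.991, 0.134, 0.0], [0.0, 0.001, -1.0]]
ft_force: [-2.3, -0.9, 1.4]
gripper_width: 19.7
gripper_force: 25.0
```

```bash
python3 -m crank '[{"offset":[-0.487,-0.095,0],"angular":[0,0,0],"claw":0.05},{"offset":[-0.903,-0.365,0],"angular":[0,0,0],"claw":0.05},{"offset":[-1.188,-0.771,0],"angular":[0,0,0],"claw":0.05},{"offset":[-1.188,-0.771,0],"angular":[0,0,0],"claw":0.05},{"offset":[-1.188,-0.771,0],"angular":[0,0,0],"claw":0.05}]'
python3 -m crank '[{"offset":[0,0,0],"angular":[0,0,0],"claw":0.5},{"offset":[0,0,0],"angular":[0,0,0],"claw":0.5},{"offset":[0,0,0],"angular":[0,0,0],"claw":0.5},{"offset":[0,0,-1],"angular":[0,0,0],"claw":0.5},{"offset":[0,0,-2.14],"angular":[0,0,0],"claw":0.5}]'
```

```text
clock: 16.68
ee_pos: [621.0, -177.7, 112.1]
eef_rot: [[-0.133, 0.991, 0.001], [0.991, 0.133, -0.001], [-0.001, 0.0, -1.0]]
ft_force: [0.4, -0.7, 2.0]
gripper_width: 19.7
gripper_force: 25.0
clock: 17.3
ee_pos: [620.4, -176.1, 218.2]
eef_rot: [[-0.135, 0.991, -0.004], [0.991, 0.135, 0.001], [0.002, -0.004, -1.0]]
ft_force: [0.8, 0.3, 0.1]
gripper_width: 47.1
gripper_force: 0.0
```

```bash
python3 -m crank '[{"offset":[-1,0.03,0],"angular":[0,0,0],"claw":0.5},{"offset":[-2,0.05,0],"angular":[0,0,0],"claw":0.5},{"offset":[-3.1,0.07,0.6],"angular":[0,0,0],"claw":0.5},{"offset":[-3.1,0.07,0.6],"angular":[0,0,0],"claw":0.5},{"offset":[-3.1,0.07,0.6],"angular":[0,0,0],"claw":0.5}]'
python3 -m crank '[{"offset":[0,0,0],"angular":[0,0,0],"claw":0.5},{"offset":[0,0,0],"angular":[0,0,0],"claw":0.5}]'
python3 - <<'E'
from rect import *
import pickle
im,c=snap('wrist','w5.png');pickle.dump(c,open('w5.pkl','wb'))
yaw=np.radians(-15.7);post=np.array([586.6,-121.5])
xs=np.arange(50,115,.1);ys=np.arange(-115,-165,-.1)
g=rect(im,c,post,yaw,28,xs,ys)
sc=rect(im,c,post,yaw,70,np.arange(-70,110,1.2),np.arange(60,-190,-1.2)) if 0 else None
full=cv2.resize(im,(150,112))
cv2.imwrite('pics/r5.png',np.hstack([g,cv2.copyMakeBorder(full,0,388,0,0,0)])[:,:,::-1]);print(g.shape)
E
```

```text
clock: 17.92
ee_pos: [645.4, -329.3, 188.4]
eef_rot: [[-0.135, 0.991, -0.001], [0.991, 0.135, 0.001], [0.001, -0.001, -1.0]]
ft_force: [0.3, 0.3, -0.1]
gripper_width: 46.9
gripper_force: 0.0
clock: 18.18
ee_pos: [646.1, -328.5, 190.9]
eef_rot: [[-0.136, 0.991, 0.002], [0.991, 0.136, -0.001], [-0.002, 0.002, -1.0]]
ft_force: [0.5, 0.8, -0.1]
gripper_width: 46.9
gripper_force: 0.0
(500, 650, 3)
```

View pics/r5.png

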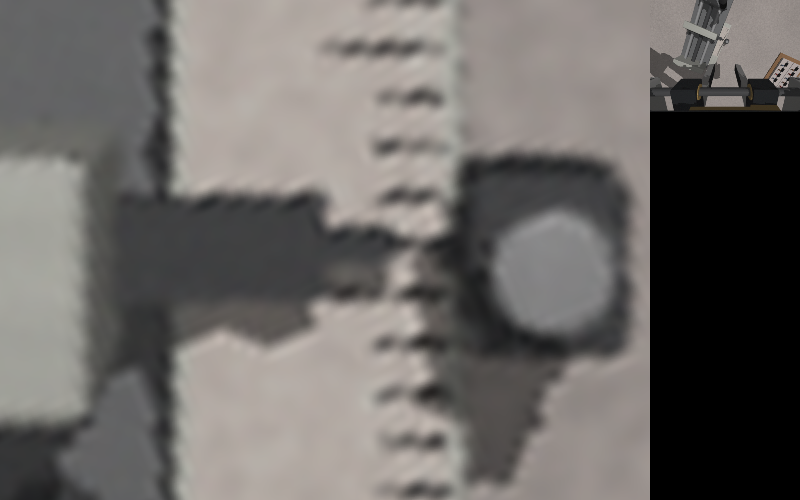

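The rectified close-up has the pointer (x 325–385) and fin (x 415–460) at the same row, about 243, at 10 px/mm. I'll check that numerically.

```bash
python3 - <<'E'
from rect import *
import pickle
c=pickle.load(open('w5.pkl','rb'));im=cv2.cvtColor(cv2.imread('pics/w5.png'),6)
yaw=np.radians(-15.7);post=np.array([586.6,-121.5]);ys=np.arange(-136,-146,-.5)
for n,a,b in(('ptr',83,88),('fin',92,95)):
  print(n,*zip(ys,rect(im,c,post,yaw,28,np.arange(a,b,.5),ys).mean(1).astype(int).tolist()))
E
```

```text
ptr (np.float64(-136.0), 167) (np.float64(-136.5), 168) (np.float64(-137.0), 151) (np.float64(-137.5), 114) (np.float64(-138.0), 74) (np.float64(-138.5), 55) (np.float64(-139.0), 57) (np.float64(-139.5), 62) (np.float64(-140.0), 64) (np.float64(-140.5), 66) (np.float64(-141.0), 72) (np.float64(-141.5), 80) (np.float64(-142.0), 87) (np.float64(-142.5), 90) (np.float64(-143.0), 85) (np.float64(-143.5), 75) (np.float64(-144.0), 66) (np.float64(-144.5), 76) (np.float64(-145.0), 110) (np.float64(-145.5), 148)
fin (np.float64(-136.0), 161) (np.float64(-136.5), 163) (np.float64(-137.0), 164) (np.float64(-137.5), 167) (np.float64(-138.0), 155) (np.float64(-138.5), 120) (np.float64(-139.0), 79) (np.float64(-139.5), 57) (np.float64(-140.0), 60) (np.float64(-140.5), 70) (np.float64(-141.0), 74) (np.float64(-141.5), 76) (np.float64(-142.0), 83) (np.float64(-142.5), 90) (np.float64(-143.0), 88) (np.float64(-143.5), 72) (np.float64(-144.0), 53) (np.float64(-144.5), 52) (np.float64(-145.0), 68) (np.float64(-145.5), 87)
```

```bash
python3 -c "
from h import *
print(ctrl.close_job())"
```

```text
the job is handed in; nothing more can be done
None
```

I handed the job in: the crank is fully seated on the post and the jaw is set with its pointer about 1 mm from the fin (limit 2.5 mm); none of the bystanders was touched.

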